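# Gauge a tube collar on the taper and sort it

## Task

Take the collar standing on the blue bench pad, slip it over the tapered gauge and press it gently straight down, pushing the gauge's follower ahead of it, until it stops on the cone; the follower then stands just above one, two or three marks on its guide post. Lift the collar off again and set it down flat in the tray bay with that number of pips, leaving the follower where the collar pushed it. Do not force the gauge, do not drop the collar, and leave the spare collars and the other things on the bench alone.

Things in the scene. Friction and masses are not known exactly. Their poses are not given: they have to be found in the camera images.
- gauge: taper gauge fixed down; origin on the cone's axis at bench level, z up. Steel base plate 14 mm thick, x -85 to +65, y -60 to +60 mm. Upright white cone, 42.4 mm thick at z = 14, thinning evenly (2 mm of diameter per 7 mm of height) to 24 mm at z = 78.5, then a nose. Guide post 8 x 16 mm at x = -70, top at z = 92, the 1, 2, 3 marks on its -x face show just under the follower. Push on it with at most 25 N.
- cone_tip (a point): centre of the flat 12 mm top of the cone's nose, 92 mm above the bench
- mark1 (a point): on the cone's axis at the mark of one black groove, z = 68 mm: the underside of a collar with 26 mm bore stops here, within 3 mm. Sliding on, a collar meets only the follower (4 to 6 N); a collar held or pushed off-centre binds on the cone far too high: let it centre itself and press again (9 to 14 N).
- mark2 (a point): the same at the mark of two grooves, z = 54 mm: stop of the 30 mm bore
- mark3 (a point): the same at the mark of three grooves, z = 40 mm: stop of the 34 mm bore
- follower (a joint): flat dark steel ring round the cone (outside 58, hole 40, 5 mm thick) with an arm along the gauge's -x to the guide post. Value: how far it is pushed down, m; its top face is 82 mm minus this above the bench. Starts at 0 to 0.008. Stiff: needs about 4 N, more than a collar's weight, and stays where left. About 0.014 reads one mark, 0.028 two, 0.042 three.
- pad: blue fabric bench pad 100 x 100 mm, square, flat on the bench (1 mm), origin at its centre; the collar to gauge stands on its middle
- collar_a_mid (a point): one of three plain aluminium collars alike outside: outer diameter 56, 22 mm tall, 0.07 to 0.14 kg, standing flat. Bores 26, 30 and 34 mm; which has which is not told. Point on the axis, half-way up (11 mm above the underside); z along the bore. The one on the blue bench pad is to be gauged; the others are spares.
- collar_b_mid (a point): one of three plain aluminium collars alike outside: outer diameter 56, 22 mm tall, 0.07 to 0.14 kg, standing flat. Bores 26, 30 and 34 mm; which has which is not told. Point on the axis, half-way up (11 mm above the underside); z along the bore. The one on the blue bench pad is to be gauged; the others are spares.
- collar_c_mid (a point): one of three plain aluminium collars alike outside: outer diameter 56, 22 mm tall, 0.07 to 0.14 kg, standing flat. Bores 26, 30 and 34 mm; which has which is not told. Point on the axis, half-way up (11 mm above the underside); z along the bore. The one on the blue bench pad is to be gauged; the others are spares.
- tray: shallow grey tray fixed to the bench, 252 mm (x) x 88 mm (y), rim 10 mm high, floor 4 mm thick, walls 4 mm; three bays in a row along x, each 78 x 80 mm inside. Raised white pips on its -y lip tell the bays apart. Origin at the centre of the underside.
- bay1 (a point): centre of the floor (4 mm above the bench) of the bay with one pip, at the tray's -x end; axes as the tray
- bay2 (a point): centre of the floor of the middle bay, two pips; axes as the tray
- bay3 (a point): centre of the floor of the bay with three pips, at the tray's +x end; axes as the tray
- bottle: small white plastic bottle, 40 mm diameter, 85 mm tall, origin under its centre, a bystander to leave alone
- cap: loose white bottle cap, 32 mm diameter, 13 mm high, origin under its centre, a bystander to leave alone
- jar: glass jar with blue lid, 60 mm diameter, 90 mm tall, origin under its centre, a bystander to leave alone
- tipbox: closed blue pipette-tip box 85 x 120 x 50 mm, origin under its centre, a bystander to leave alone
- pipette: white pipette lying on the bench, 250 mm long along its x, 22 mm thick, origin under its middle, a bystander to leave alone
Things that resemble listed ones, but are neither listed nor needed, are in the scene too. What is shaped like the part that bears collar_c_mid but purple is not meant. Leave any black look-alike of the part that bears collar_b_mid alone.

How it is judged:
On the way:
1. the collar from the bench pad is on the cone, level and centred, pressed down to its stop, with the follower at its mark (((value of joint follower between 0.01 and 0.018 m and distance of each of collar_b_mid, collar_c_mid from where it was at the start of the episode below 0.02 m and horizontal distance between each of collar_a_mid, collar_b_mid, collar_c_mid and pad above 0.08 m and z of collar_a_mid in the frame of gauge between 0.075 and 0.083 m and horizontal distance between collar_a_mid and gauge below 0.004 m and angle between collar_a_mid's own z axis and vertical below 0.12 rad) or (value of joint follower between 0.024 and 0.032 m and distance of each of collar_a_mid, collar_c_mid from where it was at the start of the episode below 0.02 m and horizontal distance between each of collar_a_mid, collar_b_mid, collar_c_mid and pad above 0.08 m and z of collar_b_mid in the frame of gauge between 0.061 and 0.069 m and horizontal distance between collar_b_mid and gauge below 0.004 m and angle between collar_b_mid's own z axis and vertical below 0.12 rad) or (value of joint follower between 0.038 and 0.046 m and distance of each of collar_a_mid, collar_b_mid from where it was at the start of the episode below 0.02 m and horizontal distance between each of collar_a_mid, collar_b_mid, collar_c_mid and pad above 0.08 m and z of collar_c_mid in the frame of gauge between 0.047 and 0.055 m and horizontal distance between collar_c_mid and gauge below 0.004 m and angle between collar_c_mid's own z axis and vertical below 0.12 rad))), for 0.2 s.
At the end, for the whole second after the job is handed in: The collar from the bench pad lies flat, free and at rest in the bay whose pips match its bore's mark (26 mm: 1, 30: 2, 34: 3), within 15 mm along and 20 mm across of the bay's centre; the follower is within 4 mm of that mark; no collar is on the pad; spares within 20 mm of their start (((value of joint follower between 0.01 and 0.018 m and distance of each of collar_b_mid, collar_c_mid from where it was at the start of the episode below 0.02 m and horizontal distance between each of collar_a_mid, collar_b_mid, collar_c_mid and pad above 0.08 m and x of collar_a_mid in the frame of bay1 between -0.015 and 0.015 m and y of collar_a_mid in the frame of bay1 between -0.02 and 0.02 m and z of collar_a_mid in the frame of bay1 between 0.008 and 0.014 m and angle between collar_a_mid's own z axis and vertical below 0.06 rad and linear speed of collar_a below 0.02 m/s) or (value of joint follower between 0.024 and 0.032 m and distance of each of collar_a_mid, collar_c_mid from where it was at the start of the episode below 0.02 m and horizontal distance between each of collar_a_mid, collar_b_mid, collar_c_mid and pad above 0.08 m and x of collar_b_mid in the frame of bay2 between -0.015 and 0.015 m and y of collar_b_mid in the frame of bay2 between -0.02 and 0.02 m and z of collar_b_mid in the frame of bay2 between 0.008 and 0.014 m and angle between collar_b_mid's own z axis and vertical below 0.06 rad and linear speed of collar_b below 0.02 m/s) or (value of joint follower between 0.038 and 0.046 m and distance of each of collar_a_mid, collar_b_mid from where it was at the start of the episode below 0.02 m and horizontal distance between each of collar_a_mid, collar_b_mid, collar_c_mid and pad above 0.08 m and x of collar_c_mid in the frame of bay3 between -0.015 and 0.015 m and y of collar_c_mid in the frame of bay3 between -0.02 and 0.02 m and z of collar_c_mid in the frame of bay3 between 0.008 and 0.014 m and angle between collar_c_mid's own z axis and vertical below 0.06 rad and linear speed of collar_c below 0.02 m/s))); the robot touches nothing.
It fails at once if the gauge is forced: total contact load on it over 70 N (the cone wedges; a push of up to 25 N stays below) (contact force between gauge and anything else above 70 N).
It fails at once if a collar is dropped (falls free faster than 0.8 m/s, some 3 cm) ((linear speed of collar_a above 0.8 m/s and contact force between the fingers and collar_a below 0.05 N) or (linear speed of collar_b above 0.8 m/s and contact force between the fingers and collar_b below 0.05 N) or (linear speed of collar_c above 0.8 m/s and contact force between the fingers and collar_c below 0.05 N)).
It fails at once if a bystander is moved by more than 20 mm or tipped (distance of any of bottle, cap, jar, tipbox, pipette from where it was at the start of the episode above 0.02 m or angle between any of bottle, jar's own z axis and vertical above 0.4 rad).
It also fails if it takes over 61 s, if anything falls off the work surface, if the arm or the gripper's body presses on something with over 40 N, if the wrist force passes 120 N, or if a joint passes its speed limit or range.

## Robot

A 6-joint arm with a two-finger parallel gripper is mounted at the origin on the work surface. World frame = base frame: x ahead of the robot, y to its left, z up, the work surface at z = 0. Lengths are in m, angles in rad, forces in N, time in s.
With the tool pointing down it reaches from about 0.275 to 1 m from the base axis. Payload 8.4 kg.
Tool frame: the origin (TCP) lies between the finger pads; the fingertips stand tcp_to_tips ahead of it and the grasp point (between the pads) lies 5 mm behind it (tcp_to_tips is the distance from the TCP to the fingertips, in m); z points along the fingers, y is the line along which they close (so a half turn about z gives the same grasp; the last joint's range is limited). The gripper opens to 85 mm and grips with 20 to 120 N. Pads are 22 mm wide; open, the fingers measure 114 mm over their backs; the gripper's body (76 mm by 85 mm) begins 54 mm behind the grasp point. The pads swing forward as they close: fully open they stand 13 mm farther back than shut.
Start: joints at [-1.163, 0.353, 1.633, -0, 1.155, -0.002], TCP at [0.249, -0.573, 0.245] pointing down, gripper open.
Joint ranges: [-2.63, 2.63], [-0.92, 2.1], [0.06, 2.66], [-1.3, 4.44], [0, 2.69], [-3.02, 3.02]. Speed limits (rad/s): [2.22, 2.22, 2.79, 3.14, 3.14, 3.14].

## Interface

Orientations are given as a rotation vector (axis times angle).
In Python, from workcell import sense, snapshot, finish_job, regions_of, mark_of, tcp_to_tips gives the robot as it stands.
- The arm moves only by the tool carry_out, never from a script. Its argument "series" is text: rows parted by semicolons, each of 7 numbers parted by spaces: the shift along the world's x, y, z in units of 20 mm (1.0 is 20 mm), then the turn, a rotation vector about the world's x, y, z in units of 6 degrees (1.0 is 6 degrees), then the closure, from -1 (fully open) to 1 (shut). In form: tx ty tz wx wy wz hand; .... A call has 1 to 8 rows; each row shifts and turns the commanded pose from where the row before left it; what a row does not reach is not made up. A row lasts 1/8 s, in which the tool goes at most 62.5 mm and 10.7 degrees, less where a joint would pass 70% of its speed; a pose out of reach is approached as far as the arm can. A call with a number of a shift or a turn outside -1 to 1 is refused whole. A call with a gripper value outside its range is refused whole. The fingers move at their own pace and stop on an object; "grip_force" is the grip in N (left out, the last holds). Time passes only in rows, so rows that do not move let the fingers close. It gives the time, the measured TCP pose, the force, the opening and the grip force at its end, in the units of the state.
- sense(): the state, without advancing time (a new reading comes with each control period).
- snapshot(name): name is "scene" or "side" or "wrist"; returns a dict with "color" (480x640x3 uint8, red, green, blue), "camera_matrix" (3x3 intrinsics, pixels), "R" (3x3) and "t" (3): a world point X has camera coordinates R X + t; the wrist camera has in their place "mount" (4x4, takes a point from camera to tool coordinates, whose origin is the TCP and whose axes are the flange's). Camera axes: x right, y down, z forward; pixel columns grow to the right and rows downward; lengths in m; the calibration is good to about 2 mm. A picture is of the moment at which its call begins: read the wrist's pose just before it. There is no depth.
- finish_job(): hands the job in; it is judged then, once.
Trained networks look in a picture, given as the dict that the camera call returned (one of the last four; its "shot" number tells which), for a name from the list of things; names that differ only in an ending like _2 or _b are one class to them, and where a whole thing is asked for, a point or a joint stands for the part that bears it (a point fixed in the world has none). Each returns a list of dicts, best first, with "score" (0 to 1); they miss things now and then, are a little off and sometimes report something else, mostly with a low value. They report only what shows in the picture. A call takes as long as a camera call. They do not tell look-alikes from the thing itself.
- regions_of(picture, name): "pixels" (480x640 bool, what is visible of it).
- mark_of(picture, name): "centre" ([x, y, z] in m, in world coordinates, good to about 4 mm: a listed point, or the origin of a listed thing).
The state is a dict: "clock": time; "joint_positions": joint angles; "joint_velocities": joint speeds; "effort": joint torques, N m; "position": TCP position; "tool_rot": TCP orientation; "wrist_force": force on the tool from outside, world axes, zero at the start; "torque": the same for the moment, N m; "width": finger opening in m; "grasp_force": force on a finger pad.
Only numpy, scipy, OpenCV 4.12 (cv2) and the standard library are available. Lean on these libraries where they do the work, as an engineer would, in place of code of your own. Each camera call takes 0.05 s, during which the arm holds its last target. There are 200 camera calls.

## Working session

There is one attempt and no reset: what is moved stays moved. The work goes in short steps, Python scripts to look and compute and a tool call to move; the robot and the scene stay as the last step left them, time stands still between calls to the robot, and variables do not carry over. Pictures are saved under pics/ and viewed, at most 12 in all, crops included, and the job is handed in when it is done.

Besides the shell and the picture viewer there is one more tool, called after ">>>" by a JSON object that holds its "name" and its "arguments", one argument or row to a line. carry_out: Moves the arm, as the interface text tells. Its arguments: {"type":"object","properties":{"series":{"type":"string"},"grip_force":{"type":"number"}},"required":["series"]}

```bash
mkdir -p pics; cat > h.py <<'E'
import numpy as np, cv2
from workcell import *
def save(p,n,crop=None,s=1):
    im=p["color"][...,::-1]
    if crop: x0,y0,x1,y1=crop; im=im[y0:y1,x0:x1]
    im=cv2.resize(np.ascontiguousarray(im),None,fx=s,fy=s,interpolation=cv2.INTER_CUBIC); cv2.imwrite("pics/"+n,im)
def px(p,X):
    c=p["R"]@np.array(X)+p["t"]; u=p["camera_matrix"]@c; return (u[:2]/u[2]).round().astype(int)
E
python3 - <<'E'
from h import *
print(sense(), tcp_to_tips)
for n in ["scene","side"]:
    p=snapshot(n); save(p,n+"0.png")
    for k in ["gauge","cone_tip","pad","collar_a_mid","tray","bay1","bay3","bottle","jar","tipbox","pipette","cap"]:
        for d in mark_of(p,k): print(n,k,np.round(d["centre"],3),round(d["score"],2),px(p,d["centre"]))
E
```

```text
{'clock': 0.0, 'joint_positions': array([-1.16339143e+00,  3.53643208e-01,  1.63414933e+00, -3.01999526e-06,
        1.15518575e+00, -2.38852561e-03]), 'joint_velocities': array([ 1.90322500e-03, -4.93822566e-04, -7.83472025e-05,  3.38175690e-04,
       -5.70507071e-04, -1.74109585e-03]), 'effort': array([-1.93879554e-03, -6.05267429e+01, -3.42061186e+01, -4.14688111e-05,
        9.57976881e-03, -2.34238911e-05]), 'position': array([ 0.24883563, -0.57282651,  0.24455824]), 'tool_rot': array([-3.07454803e+00, -6.38933211e-01,  4.41822010e-04]), 'wrist_force': array([ 0.00089631, -0.1392457 , -0.22008125]), 'torque': array([-0.01706637,  0.00484769, -0.00661246]), 'grasp_force': 0.0, 'width': 0.08560051210311875} 0.014
scene gauge [ 0.524  0.028 -0.002] 0.57 [368 255]
scene cone_tip [0.521 0.03  0.088] 0.93 [371 222]
scene pad [ 0.513 -0.291 -0.   ] 0.71 [233 292]
scene pad [0.695 0.057 0.001] 0.45 [422 297]
scene collar_a_mid [ 0.637 -0.216  0.012] 0.64 [289 316]
scene tray [0.568 0.258 0.004] 0.94 [461 237]
scene bay1 [0.648 0.268 0.008] 0.98 [487 255]
scene bay1 [0.571 0.261 0.002] 
[... 903 characters left out ...]
ray [ 0.57   0.259 -0.002] 0.7 [267 443]
side bay1 [0.569 0.265 0.005] 0.83 [266 445]
side bay1 [0.486 0.253 0.005] 0.82 [324 441]
side bay1 [0.653 0.267 0.005] 0.69 [209 441]
side bay1 [ 0.52   0.029 -0.002] 0.69 [315 320]
side bay1 [ 0.331 -0.208  0.   ] 0.36 [414 236]
side bay3 [0.569 0.265 0.005] 0.83 [266 445]
side bay3 [0.486 0.253 0.005] 0.82 [324 441]
side bay3 [0.653 0.267 0.005] 0.69 [209 441]
side bay3 [ 0.52   0.029 -0.002] 0.69 [315 320]
side bay3 [ 0.331 -0.208  0.   ] 0.36 [414 236]
side bottle [ 0.697  0.063 -0.002] 0.78 [213 327]
side jar [ 0.729 -0.052  0.001] 0.75 [211 277]
side tipbox [ 0.334 -0.205  0.   ] 0.64 [412 238]
side pipette [ 0.412 -0.457  0.001] 0.84 [376 167]
```

View pics/scene0.png

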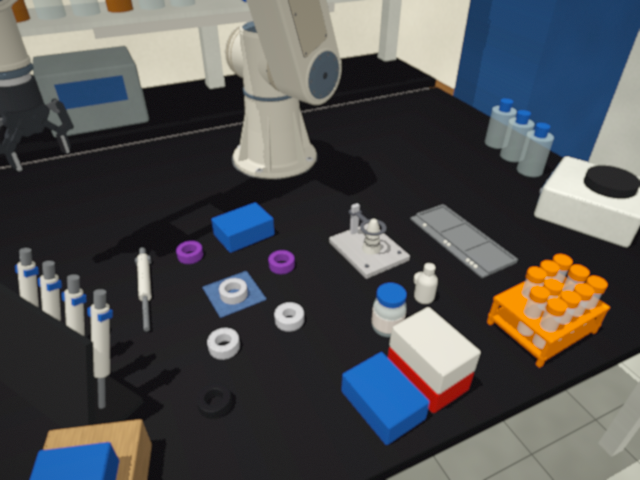

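View pics/side0.png

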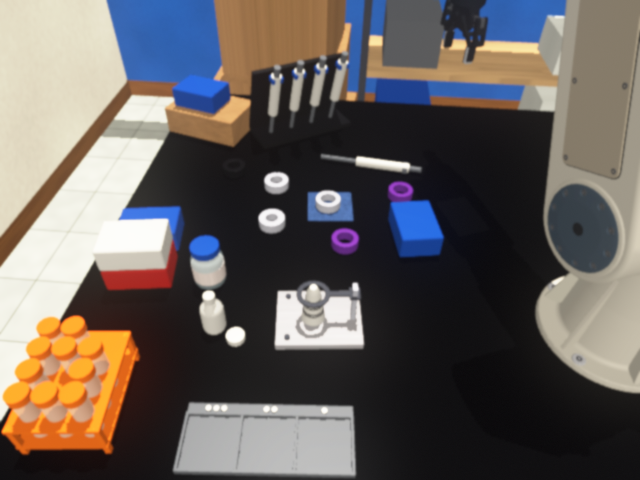

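The silver collars are at scene (233,290) on the pad, (289,316) and (223,343). The purple look-alikes are at (189,252) and (281,262), and a black ring is at (216,402). I choose the silver one on the blue pad at (233,290). In the side picture the tray's three pips (215,408) are at its +x end, and the gauge post is on the robot's side. Next I hover over the pad and check the choice in a wrist close-up.

>>> {"name": "carry_out", "arguments": {
  "series": "1 1 0 0 0 -0.3 -1;1 1 0 0 0 -0.3 -1;1 1 0 0 0 -0.3 -1;1 1 0 0 0 -0.3 -1;1 1 0 0 0 -0.3 -1;1 1 0 0 0 -0.3 -1;1 1 0 0 0 -0.3 -1;1 1 0 0 0 -0.3 -1",
  "grip_force": 30
}}

```text
clock: 2.3
position: [0.4097, -0.4126, 0.2454]
tool_rot: [3.132, 0.247, 0.0]
wrist_force: [0.2, -0.6, -0.3]
width: 0.0853
grasp_force: 0.0
```

>>> {"name": "carry_out", "arguments": {
  "series": "1 1 0 0 0 -0.3 -1;1 1 0 0 0 -0.3 -1;1 1 0 0 0 -0.3 -1;1 1 0 0 0 -0.3 -1;1 1 0 0 0 -0.3 -1;0.3 1 0 0 0 0 -1;0 0 0 0 0 0 -1;0 0 0 0 0 0 -1"
}}

```text
clock: 3.3
position: [0.5145, -0.2935, 0.2453]
tool_rot: [3.141, 0.003, -0.0]
wrist_force: [-0.9, 0.1, -0.4]
width: 0.0852
grasp_force: 0.0
```

```bash
cat >> h.py <<'E'
from scipy.spatial.transform import Rotation as Ro
def wristcam(s,p):
    T=np.eye(4); T[:3,:3]=Ro.from_rotvec(s["tool_rot"]).as_matrix(); T[:3,3]=s["position"]
    return T@p["mount"]
def topx(u,v,z,p,C=None):
    K=p["camera_matrix"]
    if C is None: R=p["R"].T; o=-R@p["t"]
    else: R=C[:3,:3]; o=C[:3,3]
    d=R@np.linalg.solve(K,[u,v,1.]); return o+d*(z-o[2])/d[2]
def cen(m):
    c=max(cv2.findContours(m.astype(np.uint8),0,1)[0],key=cv2.contourArea); return cv2.fitEllipse(cv2.convexHull(c))
E
python3 - <<'E'
from h import *
s=sense(); p=snapshot("wrist"); C=wristcam(s,p); save(p,"w1.png")
print(s["position"],s["tool_rot"],p["mount"].round(3))
for d in regions_of(p,"collar_a_mid"):
    e=cen(d["pixels"]); print("w",d["score"],np.round(e[0]),np.round(e[1]),topx(*e[0],0.015,p,C))
for n in ["scene","side"]:
    p=snapshot(n)
    for d in regions_of(p,"collar_a_mid"):
        e=cen(d["pixels"]); print(n,round(d["score"],2),np.round(e[0]),topx(*e[0],0.012,p))
E
```

```text
[ 0.51454301 -0.29350523  0.24534013] [ 3.14129399e+00  2.96725539e-03 -3.61714905e-04] [[ 0.001 -0.953 -0.303  0.079]
 [ 1.     0.001 -0.    -0.   ]
 [ 0.    -0.303  0.953 -0.13 ]
 [ 0.     0.     0.     1.   ]]
w 0.71 [233.  68.] [63. 72.] [ 0.63864789 -0.21655893  0.015     ]
scene 0.62 [289. 317.] [ 0.6375759  -0.21639726  0.012     ]
side 0.92 [271. 220.] [ 0.63626926 -0.21581753  0.012     ]
```

View pics/w1.png

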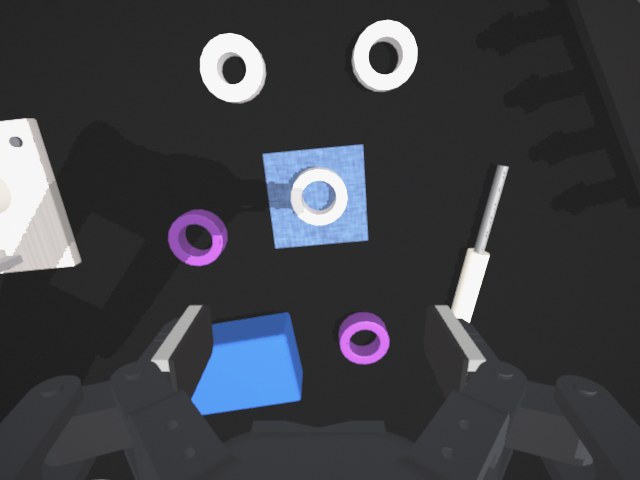

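The wrist view shows the silver collar on the blue pad at (319,196). The spares are at (233,68) and (385,56), the purple rings at (198,238) and (364,338), and the tip box at (250,365). The choice holds. I measure it by colour.

```bash
python3 - <<'E'
from h import *
s=sense(); p=snapshot("wrist"); C=wristcam(s,p)
im=p["color"].astype(int); m=(im.min(2)>190); m[:150]=0;m[245:]=0;m[:,:265]=0;m[:,370:]=0
e=cen(m); print(e, topx(*e[0],0.023,p,C), m.sum())
for n,(u,v) in [("sp1",(233,64)),("sp2",(385,52)),("pur1",(198,238)),("pur2",(364,338)),("box",(293,335)),("boxcorner",(302,398))]: print(n,topx(u,v,0.022 if n[0]!='b' else .05,p,C).round(3))
for n,box in [("scene",(215,270,255,310)),("side",(310,185,348,218))]:
    q=snapshot(n); im=q["color"].astype(int); m=(im.min(2)>140); k=np.zeros_like(m); x0,y0,x1,y1=box; k[y0:y1,x0:x1]=1
    m&=k.astype(bool); e=cen(m); print(n,e,topx(*e[0],0.013,q))
E
```

```text
((318.686279296875, 196.60711669921875), (56.78049087524414, 57.860107421875), 14.388932228088379) [ 0.52355884 -0.29402777  0.023     ] 1777
sp1 [ 0.641 -0.219  0.022]
sp2 [ 0.651 -0.351  0.022]
pur1 [ 0.481 -0.172  0.022]
pur2 [ 0.365 -0.344  0.022]
box [ 0.387 -0.268  0.05 ]
boxcorner [ 0.309 -0.276  0.05 ]
scene ((232.19606018066406, 290.40997314453125), (26.08391761779785, 28.056867599487305), 68.1120376586914) [ 0.52122903 -0.29472433  0.013     ]
side ((327.6534118652344, 200.7122344970703), (22.559602737426758, 26.042089462280273), 90.32365417480469) [ 0.52064014 -0.29442643  0.013     ]
```

>>> {"name": "carry_out", "arguments": {
  "series": "0.4 0 -1 0 0 0 -1;0 0 -1 0 0 0 -1;0 0 -1 0 0 0 -1;0 0 -1 0 0 0 -1;0 0 -1 0 0 0 -1;0 0 -1 0 0 0 -1;0 0 -1 0 0 0 -1;0 0 -1 0 0 0 -1"
}}

```text
clock: 4.75
position: [0.5228, -0.2928, 0.0831]
tool_rot: [-3.141, -0.002, 0.001]
wrist_force: [-1.2, -0.2, -0.2]
width: 0.0856
grasp_force: 0.0
```

>>> {"name": "carry_out", "arguments": {
  "series": "0 0 -1 0 0 0 -1;0 0 -1 0 0 0 -1;0 0 -0.8 0 0 0 -1;0 0 -0.6 0 0 0 -1;0 0 0 0 0 0 -1;0 0 0 0 0 0 -1"
}}

```text
clock: 5.5
position: [0.5234, -0.2935, 0.0177]
tool_rot: [3.141, 0.002, 0.001]
wrist_force: [0.5, 0.3, 1.2]
width: 0.0852
grasp_force: 0.0
```

```bash
python3 - <<'E'
from h import *
s=sense(); p=snapshot("wrist"); C=wristcam(s,p); save(p,"w2.png")
im=p["color"].astype(int); hsv=cv2.cvtColor(p["color"],cv2.COLOR_RGB2HSV); print(s["position"],s["wrist_force"])
K=p["camera_matrix"]; X=np.linalg.inv(C)@[0.5225,-.294,.023,1]; u=K@X[:3]; print(u[:2]/u[2])
E
```

```text
[ 0.52340507 -0.29348872  0.01774751] [0.52708951 0.26321815 1.18052804]
[319.91347714 335.95327934]
```

View pics/w2.png

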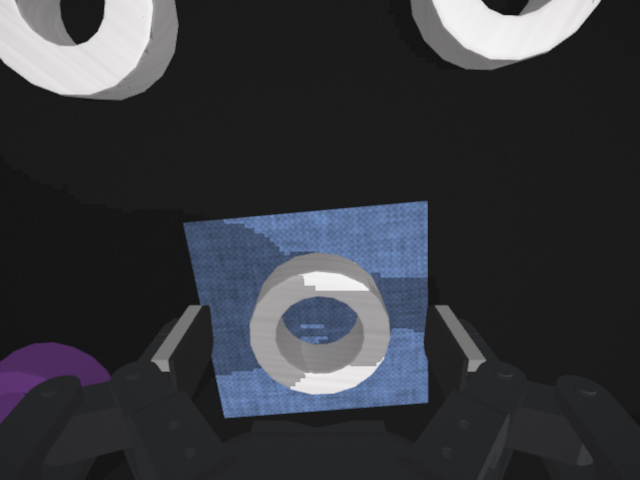

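The collar is midway between the open fingers, its top ring centred at about (320,332), so I close the fingers.

>>> {"name": "carry_out", "arguments": {
  "series": "0 0 0 0 0 0 0;0 0 0 0 0 0 1;0 0 0 0 0 0 1;0 0 0 0 0 0 1;0 0 0 0 0 0 1;0 0 0 0 0 0 1",
  "grip_force": 40
}}

```text
clock: 6.3
position: [0.5234, -0.2935, 0.0183]
tool_rot: [3.141, 0.003, 0.001]
wrist_force: [-1.3, 0.4, 8.8]
width: 0.0546
grasp_force: 40.8
```

```bash
python3 - <<'E'
from h import *
s=sense();print(s["position"],s["tool_rot"],s["wrist_force"],s["width"],s["grasp_force"])
for n in ["scene","side"]:
    p=snapshot(n)
    # tip: flat nose top, gauge base corners
    for k in ["gauge","cone_tip"]:
        for d in mark_of(p,k)[:1]: print(n,k,np.round(d["centre"],4),round(d["score"],2))
    g=regions_of(p,"gauge")[0]["pixels"]
    im=p["color"].astype(int)
    c=max(cv2.findContours(g.astype(np.uint8),0,1)[0],key=cv2.contourArea)
    print(n,cv2.approxPolyDP(cv2.convexHull(c),4,True)[:,0].tolist())
    if n=="side": save(p,"g1.png",(180,260,380,480),3)
    if n=="side":
        t=regions_of(p,"tray")[0]["pixels"]; c=max(cv2.findContours(t.astype(np.uint8),0,1)[0],key=cv2.contourArea)
        for q in cv2.approxPolyDP(cv2.convexHull(c),4,True)[:,0]: print(q, topx(*q,0.008,p).round(3))
E
```

```text
[ 0.52335712 -0.2934527   0.01832459] [3.14109839e+00 2.50381541e-03 1.24348249e-03] [-1.25573814  0.44685803  8.77975717] 0.054579523923506214 40.76685458421707
scene gauge [ 0.5212  0.0296 -0.0022] 0.94
scene cone_tip [0.5213 0.0322 0.0874] 0.86
scene [[329, 241], [357, 204], [385, 225], [408, 259], [366, 277]]
side gauge [ 0.5204  0.0301 -0.0019] 0.55
side cone_tip [0.525  0.0305 0.092 ] 0.57
side [[278, 293], [313, 280], [356, 284], [361, 346], [276, 347]]
[174 465] [0.692 0.306 0.008]
[190 402] [0.696 0.211 0.008]
[352 407] [0.448 0.196 0.008]
[352 476] [0.444 0.299 0.008]
[178 473] [0.684 0.317 0.008]
```

View pics/g1.png

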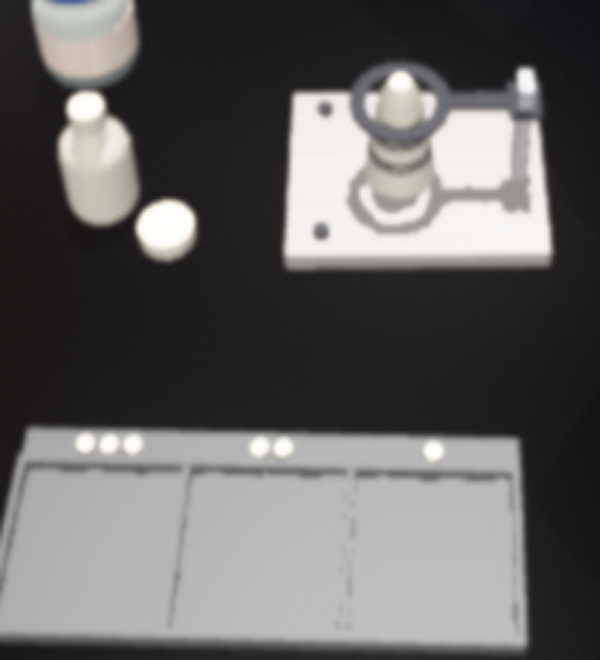

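Gripped (width 55 mm). The crop shows the gauge cone tip at (400,80), its post to the right at (527,85), and the tray pips 3-2-1 from left to right, so bay 1 is nearest the robot. I lift and move to a spot short of the gauge, from where the wrist camera can see the cone tip.

>>> {"name": "carry_out", "arguments": {
  "series": "0 0 0.5 0 0 0 1;0 0 1 0 0 0 1;0 0 1 0 0 0 1;0 0 1 0 0 0 1;0 0 1 0 0 0 1;0 0 1 0 0 0 1;0 0 1 0 0 0 1;0 0.5 1 0 0 0 1"
}}

```text
clock: 7.75
position: [0.5231, -0.2833, 0.1691]
tool_rot: [3.141, 0.001, 0.001]
wrist_force: [0.8, 0.7, -0.8]
width: 0.0547
grasp_force: 42.5
```

>>> {"name": "carry_out", "arguments": {
  "series": "-0.4 1 0.5 0 0 0 1;-0.4 1 0 0 0 0 1;-0.4 1 0 0 0 0 1;-0.4 1 0 0 0 0 1;-0.4 1 0 0 0 0 1;-0.4 1 0 0 0 0 1;-0.4 1 0 0 0 0 1;-0.2 1 0 0 0 0 1"
}}

```text
clock: 8.75
position: [0.4625, -0.122, 0.1773]
tool_rot: [-3.142, -0.002, -0.0]
wrist_force: [0.5, 0.8, -0.8]
width: 0.0546
grasp_force: 42.5
```

>>> {"name": "carry_out", "arguments": {
  "series": "0 1 0 0 0 0 1;0 1 0 0 0 0 1;0 1 0 0 0 0 1;0 1 0 0 0 0 1;0 1 0 0 0 0 1;0 1 0 0 0 0 1;0 1 0 0 0 0 1;0 0.7 0 0 0 0 1"
}}

```text
clock: 9.75
position: [0.4629, 0.032, 0.1773]
tool_rot: [-3.142, -0.003, -0.0]
wrist_force: [0.1, 0.5, -1.1]
width: 0.0548
grasp_force: 42.5
```

>>> {"name": "carry_out", "arguments": {
  "series": "0 0 0 0 0 0 1;0 0 0 0 0 0 1"
}}

```text
clock: 10.0
position: [0.463, 0.0305, 0.1773]
tool_rot: [3.141, 0.003, -0.0]
wrist_force: [0.1, -0.1, -1.5]
width: 0.0551
grasp_force: 42.5
```

```bash
python3 - <<'E'
from h import *
s=sense(); p=snapshot("wrist"); C=wristcam(s,p); save(p,"w3.png")
print(s["position"],s["tool_rot"],s["wrist_force"],s["width"])
for k in ["cone_tip","gauge","collar_a_mid"]:
    for d in mark_of(p,k)[:2]:
        X=np.linalg.inv(C)@np.r_[d["centre"],1]; u=p["camera_matrix"]@X[:3]; print(k,np.round(d["centre"],4),round(d["score"],2),u[:2]/u[2])
for z in (.08,.092): print(z,[topx(u,v,z,p,C).round(4) for u,v in [(320,100),(320,200),(330,200)]])
E
```

```text
[0.46299177 0.03053904 0.17727658] [ 3.14137678e+00  2.59151758e-03 -1.01991744e-05] [ 0.07522641 -0.14668961 -1.51339283] 0.055080301354551865
cone_tip [0.5217 0.0257 0.0882] 0.81 [326.9574106  157.02974472]
cone_tip [ 0.3334 -0.2081  0.0006] 0.42 [564.51162713 347.52468582]
gauge [ 0.5233  0.0333 -0.0018] 0.83 [315.14829633 144.74726713]
collar_a_mid [0.5249 0.0315 0.0884] 0.32 [317.04182467 151.42501483]
0.08 [array([0.5534, 0.0299, 0.08  ]), array([0.4945, 0.0296, 0.08  ]), array([0.4945, 0.0233, 0.08  ])]
0.092 [array([0.5527, 0.0299, 0.092 ]), array([0.497 , 0.0297, 0.092 ]), array([0.497 , 0.0237, 0.092 ])]
```

View pics/w3.png

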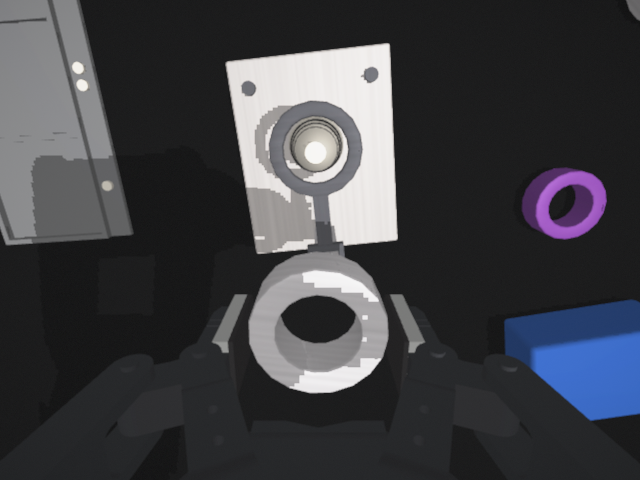

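The tip's flat top is the bright spot at (315,153), the follower ring is centred near (316,148), and the collar in hand is about (319,330). I work out the axes offset.

```bash
python3 - <<'E'
from h import *
s=sense(); p=snapshot("wrist"); C=wristcam(s,p); K=p["camera_matrix"]
im=p["color"].astype(int); m=np.zeros(im.shape[:2],bool); m[135:170,300:335]=(im.min(2)>240)[135:170,300:335]
e=cen(m); print("nose",e,topx(*e[0],.092,p,C))
d=(im.max(2)<110)&(im.min(2)>40); k=np.zeros_like(d);k[98:192,266:366]=1; d&=k
n,l,st,c=cv2.connectedComponentsWithStats(d.astype(np.uint8)); i=1+np.argmax(st[1:,4]); e=cen(l==i); print("foll",e,st[i],topx(*e[0],.079,p,C))
P=s["position"]; th=np.linspace(0,2*np.pi,180)
for dx in (-.002,0,.002,.004):
    X=np.c_[P[0]+dx+.028*np.cos(th),P[1]+.028*np.sin(th),np.full(180,P[2]+.0047),np.ones(180)]@np.linalg.inv(C).T
    u=X[:,:3]@K.T; u=u[:,:2]/u[:,2:]; print(dx,u.min(0).round(1),u.max(0).round(1))
# collar rows: bright region extents
b=(im.min(2)>120); b[:250]=0; ys,xs=np.where(b[:,310:330]); print("bottom",ys.max())
for r in (310,320,330,340): 
    xs=np.where(im[r].max(1)>115)[0]; xs=xs[(xs>246)&(xs<392)]; print(r,xs.min(),xs.max())
E
```

```text
nose ((314.55322265625, 152.2980499267578), (19.662322998046875, 20.044403076171875), 159.26316833496094) [0.52468588 0.03259695 0.092     ]
foll ((314.90869140625, 145.17547607421875), (51.31832504272461, 52.85751724243164), 179.0242919921875) [290 119  51  53 324] [0.52785474 0.03250007 0.079     ]
-0.002 [246.9 271.4] [390.3 396.4]
0 [246.6 266.3] [390.6 392.4]
0.002 [246.3 261.2] [390.9 388.4]
0.004 [246.  256.1] [391.3 384.4]
bottom 392
310 253 384
320 249 387
330 249 387
340 249 387
```

>>> {"name": "carry_out", "arguments": {
  "series": "1 0.1 0 0 0 0 1;1 0 0 0 0 0 1;1 0 0 0 0 0 1;0.1 0 -0.5 0 0 0 1;0 0 -1 0 0 0 1;0 0 -1 0 0 0 1;0 0 -0.5 0 0 0 1;0 0 0 0 0 0 1"
}}

```text
clock: 11.25
position: [0.524, 0.0326, 0.1165]
tool_rot: [3.142, 0.002, -0.003]
wrist_force: [1.0, -0.3, -0.5]
width: 0.0549
grasp_force: 42.5
```

>>> {"name": "carry_out", "arguments": {
  "series": "0 0 -0.3 0 0 0 1;0 0 -0.3 0 0 0 1;0 0 -0.2 0 0 0 1;0 0 0 0 0 0 1"
}}

```text
clock: 11.75
position: [0.5248, 0.0327, 0.101]
tool_rot: [3.142, 0.002, -0.001]
wrist_force: [0.5, 0.1, -0.6]
width: 0.0546
grasp_force: 42.5
```

>>> {"name": "carry_out", "arguments": {
  "series": "0 0 -0.15 0 0 0 1;0 0 -0.15 0 0 0 1;0 0 -0.1 0 0 0 1;0 0 0 0 0 0 1"
}}

```text
clock: 12.25
position: [0.525, 0.0328, 0.0932]
tool_rot: [-3.142, -0.002, 0.0]
wrist_force: [0.2, -0.4, -1.1]
width: 0.0546
grasp_force: 42.6
```

>>> {"name": "carry_out", "arguments": {
  "series": "0 0 -0.1 0 0 0 1;0 0 -0.1 0 0 0 1;0 0 -0.1 0 0 0 1;0 0 0 0 0 0 1"
}}

```text
clock: 12.75
position: [0.525, 0.0327, 0.087]
tool_rot: [-3.142, -0.002, 0.0]
wrist_force: [0.0, -0.0, -1.2]
width: 0.0543
grasp_force: 42.6
```

```bash
python3 - <<'E'
from h import *
p=snapshot("side"); save(p,"s2.png",(250,230,390,360),4.5); print(sense()["wrist_force"],sense()["position"])
E
```

```text
[-0.45568302 -0.21442631 -1.59412871] [0.52493452 0.03272981 0.08704004]
```

View pics/s2.png

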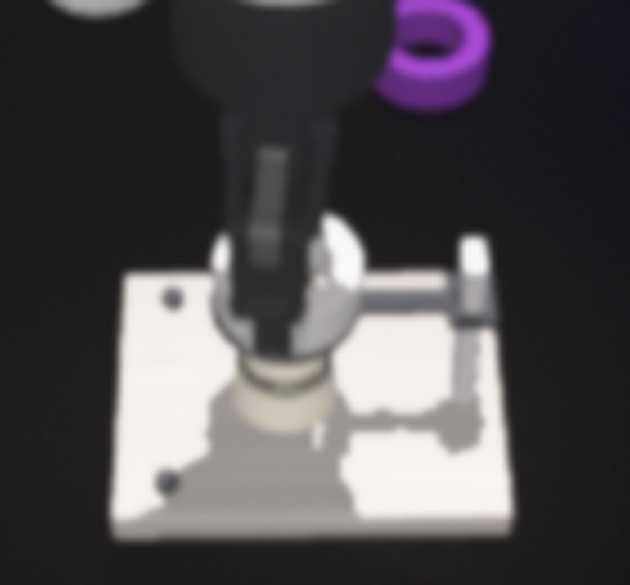

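The collar sits level over the cone just above the follower ring, at crop (290,290). The finger tip is near its underside. I carry on down slowly.

>>> {"name": "carry_out", "arguments": {
  "series": "0 0 -0.1 0 0 0 1;0 0 -0.1 0 0 0 1;0 0 0 0 0 0 1"
}}

```text
clock: 13.18
position: [0.525, 0.0327, 0.0831]
tool_rot: [-3.142, -0.002, 0.0]
wrist_force: [-0.3, -0.4, 0.1]
width: 0.0547
grasp_force: 42.6
```

>>> {"name": "carry_out", "arguments": {
  "series": "0 0 -0.1 0 0 0 1;0 0 -0.1 0 0 0 1;0 0 0 0 0 0 1"
}}

```text
clock: 13.55
position: [0.525, 0.0327, 0.079]
tool_rot: [-3.142, -0.002, 0.0]
wrist_force: [0.3, -0.6, -1.1]
width: 0.055
grasp_force: 42.6
```

```bash
python3 - <<'E'
from h import *
s=sense();p=snapshot("wrist"); a=p["color"][180:480,120:520]
q=snapshot("side")["color"][230:350,250:390]; r=snapshot("scene")["color"][180:290,310:420]
f=lambda i,w,h:cv2.resize(i[...,::-1],(w,h),interpolation=cv2.INTER_CUBIC)
cv2.imwrite("pics/m3.png",np.vstack([f(a,400,300),f(np.hstack([cv2.resize(q,(200,150)),cv2.resize(r,(200,150))]),400,150)]) if 0 else np.hstack([f(a,400,300),np.vstack([f(q,400,300)])]))
cv2.imwrite("pics/m3.png",np.vstack([cv2.imread("pics/m3.png"),np.hstack([f(r,400,300),np.zeros((300,400,3),np.uint8)])]))
print(s["wrist_force"])
E
```

```text
[ 0.34580833 -0.55003643 -1.11521713]
```

View pics/m3.png

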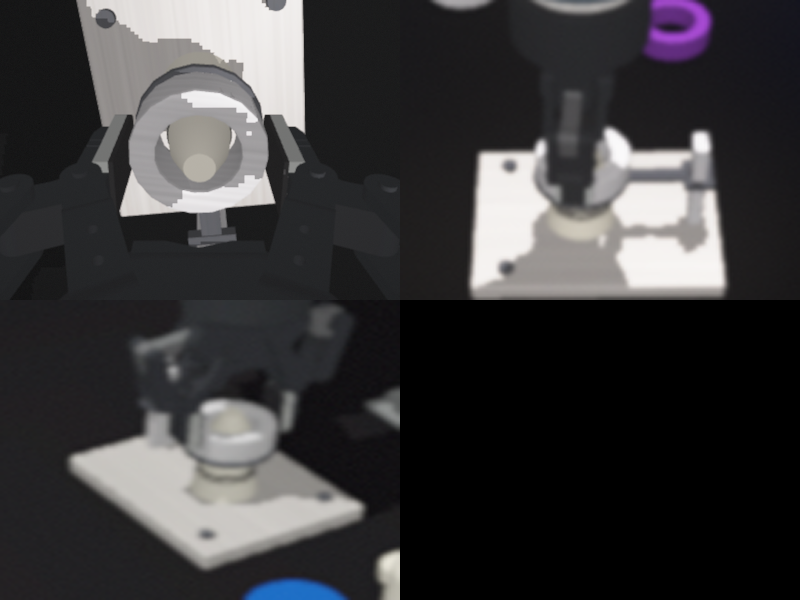

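The follower's dark rim is under the collar and moving down with it: crop (200,75) wrist, (230,455) scene. The force fades when the arm pauses, so I keep pressing and end each call on a moving row.

>>> {"name": "carry_out", "arguments": {
  "series": "0 0 -0.1 0 0 0 1;0 0 -0.1 0 0 0 1"
}}

```text
clock: 13.95
position: [0.525, 0.0328, 0.0753]
tool_rot: [-3.142, -0.002, -0.0]
wrist_force: [0.3, 0.3, 2.6]
width: 0.0543
grasp_force: 42.8
```

>>> {"name": "carry_out", "arguments": {
  "series": "0 0 -0.1 0 0 0 1;0 0 -0.1 0 0 0 1"
}}

```text
clock: 14.2
position: [0.5251, 0.0328, 0.0712]
tool_rot: [-3.142, -0.002, -0.0]
wrist_force: [-1.6, -0.0, 2.7]
width: 0.0548
grasp_force: 42.8
```

>>> {"name": "carry_out", "arguments": {
  "series": "0 0 -0.05 0 0 0 1;0 0 -0.05 0 0 0 1"
}}

```text
clock: 14.45
position: [0.5251, 0.0327, 0.0692]
tool_rot: [3.142, 0.002, 0.0]
wrist_force: [-0.9, 0.1, 2.4]
width: 0.0549
grasp_force: 42.8
```

>>> {"name": "carry_out", "arguments": {
  "series": "0 0 -0.1 0 0 0 1;0 0 -0.1 0 0 0 1;0 0 -0.1 0 0 0 1"
}}

```text
clock: 14.82
position: [0.5255, 0.0327, 0.0634]
tool_rot: [3.141, 0.002, 0.001]
wrist_force: [0.2, -0.4, 4.5]
width: 0.0547
grasp_force: 43.0
```

>>> {"name": "carry_out", "arguments": {
  "series": "0 0 -0.1 0 0 0 1;0 0 -0.05 0 0 0 1;0 0 -0.05 0 0 0 1"
}}

```text
clock: 15.2
position: [0.5259, 0.0325, 0.0597]
tool_rot: [3.141, 0.002, 0.003]
wrist_force: [0.3, -2.6, 11.4]
width: 0.0548
grasp_force: 43.4
```

>>> {"name": "carry_out", "arguments": {
  "series": "0 0 -0.05 0 0 0 1;0 0 -0.05 0 0 0 1"
}}

```text
clock: 15.45
position: [0.526, 0.0325, 0.0585]
tool_rot: [3.141, 0.003, 0.003]
wrist_force: [-3.5, -3.2, 24.7]
width: 0.0546
grasp_force: 44.7
```

>>> {"name": "carry_out", "arguments": {
  "series": "0 0 0.05 0 0 0 1;0 0 0 0 0 0 0.2;0 0 0 0 0 0 0;0 0 0 0 0 0 0"
}}

```text
clock: 15.95
position: [0.526, 0.0325, 0.0587]
tool_rot: [3.141, 0.003, 0.003]
wrist_force: [1.3, -3.2, 6.7]
width: 0.0547
grasp_force: 43.2
```

>>> {"name": "carry_out", "arguments": {
  "series": "0.03 0 0 0 0 0 1;0 0 0 0 0 0 1;0 0 0 0 0 0 1;0 0 0 0 0 0 1;0 0 -0.05 0 0 0 1"
}}

```text
clock: 16.58
position: [0.5261, 0.0325, 0.0584]
tool_rot: [3.141, 0.003, 0.001]
wrist_force: [-5.6, -4.1, 27.7]
width: 0.0545
grasp_force: 44.9
```

>>> {"name": "carry_out", "arguments": {
  "series": "0 0 0.05 0 0 0 1;0 0 0.05 0 0 0 -0.55;0 0 0 0 0 0 -0.55;0 0 0 0 0 0 -0.55;0 0 0 0 0 0 -0.55"
}}

```text
clock: 17.2
position: [0.5254, 0.0328, 0.0591]
tool_rot: [-3.142, -0.002, 0.001]
wrist_force: [0.4, 0.3, -0.4]
width: 0.0664
grasp_force: 0.0
```

```bash
python3 - <<'E'
from h import *
s=sense();p=snapshot("wrist"); C=wristcam(s,p);a=p["color"][180:480,120:520]
q=snapshot("side")["color"][230:350,250:390]; r=snapshot("scene")["color"][180:290,310:420]
f=lambda i,w,h:cv2.resize(i[...,::-1],(w,h),interpolation=cv2.INTER_CUBIC)
cv2.imwrite("pics/m4.png",np.vstack([np.hstack([f(a,400,300),f(q,400,300)]),np.hstack([f(r,400,300),np.zeros((300,400,3),np.uint8)])]))
P=s["position"];th=np.linspace(0,2*np.pi,180);K=p["camera_matrix"];print(P,s["wrist_force"])
for z in (.058,.062,.066):
    X=np.c_[.5245+.028*np.cos(th),.0325+.028*np.sin(th),np.full(180,z),np.ones(180)]@np.linalg.inv(C).T
    u=X[:,:3]@K.T; u=u[:,:2]/u[:,2:]; print(z,u.min(0)-[120,180],u.max(0)-[120,180])
E
```

```text
[0.52543626 0.03279229 0.05908307] [ 0.41992035  0.28731622 -0.43024248]
0.058 [130.11222861  82.90785726] [268.50661841 204.72009964]
0.062 [128.31403524  86.87362065] [270.36187344 211.27256063]
0.066 [126.418323    91.06739541] [272.31773329 218.15891386]
```

View pics/m4.png

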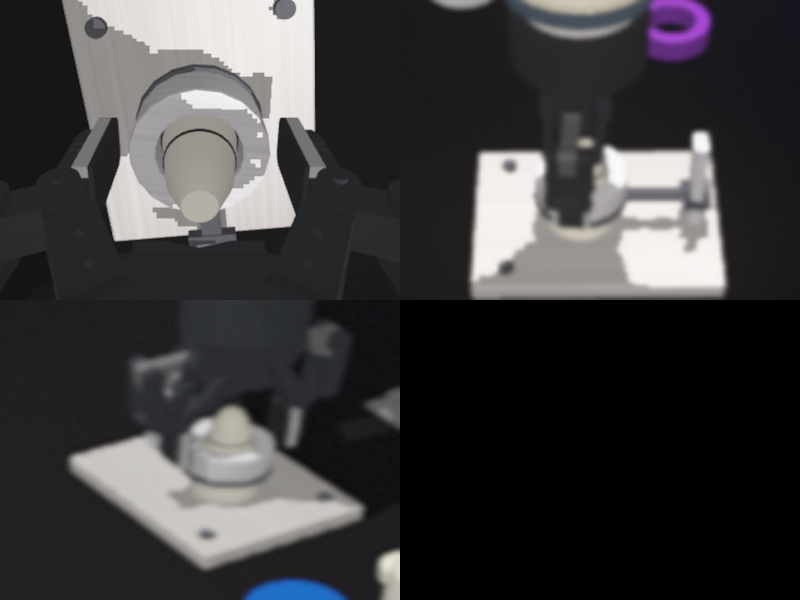

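The collar has settled level on the cone: the wrist crop shows its ring at x 130–270, bottom row 211, which puts the top at z≈0.062 and the underside at 0.040. That is mark 3, the 34 mm bore. I check where the fingertips stand before regripping for the tray.

```bash
python3 - <<'E'
from h import *
p=snapshot("wrist"); K=p["camera_matrix"]; M=np.linalg.inv(p["mount"]); print(K[0,0])
def pr(x,y,z): u=K@(M@[x,y,z,1])[:3]; return (u[:2]/u[2]).round(0)
for half,name in ((.0426,"w2 open"),(.0275,"w3 grip")):
    for z in (-.03,-.02,-.01,0,.005,.01,.014):
        print(name,z,"front",pr(.011,half,z),"back",pr(-.011,half,z))
for d in regions_of(snapshot("side"),"tray")[:0]: pass
for n in ("scene","side"):
    q=snapshot(n)
    for k in ("bay3","collar_c_mid"):
        for d in mark_of(q,k)[:3]: print(n,k,d["centre"].round(4) if hasattr(d["centre"],"round") else d["centre"],d["score"])
E
```

```text
366.877193195295
w2 open -0.03 front [454. 347.] back [447. 404.]
w2 open -0.02 front [444. 330.] back [437. 384.]
w2 open -0.01 front [435. 315.] back [429. 366.]
w2 open 0 front [427. 302.] back [422. 350.]
w2 open 0.005 front [424. 296.] back [419. 343.]
w2 open 0.01 front [420. 291.] back [416. 337.]
w2 open 0.014 front [418. 287.] back [414. 332.]
w3 grip -0.03 front [406. 347.] back [401. 404.]
w3 grip -0.02 front [399. 330.] back [395. 383.]
w3 grip -0.01 front [394. 315.] back [390. 366.]
w3 grip 0 front [389. 302.] back [386. 350.]
w3 grip 0.005 front [386. 296.] back [383. 343.]
w3 grip 0.01 front [384. 291.] back [382. 337.]
w3 grip 0.014 front [383. 287.] back [380. 332.]
scene bay3 [0.4822, 0.26, 0.0012] 0.72
scene bay3 [0.5227, 0.0305, 0.0542] 0.62
scene bay3 [0.5689, 0.2602, 0.001] 0.61
scene collar_c_mid [0.4775, -0.1695, 0.0078] 0.89
scene collar_c_mid [0.6513, 0.2646, 0.0045] 0.72
scene collar_c_mid [0.515, -0.2886, -0.0004] 0.71
side bay3 [0.6517, 0.2652, 0.0067] 0.85
side bay3 [0.5675, 0.2618, 0.0071] 0.74
side bay3 [0.4833, 0.2524, 0.003] 0.59
side collar_c_mid [0.3558, -0.3435, 0.0083] 0.93
side collar_c_mid [0.4768, -0.1686, 0.0106] 0.89
side collar_c_mid [0.5262, 0.0319, 0.0535] 0.55
```

The tips stand about 8 mm ahead of the TCP when gripped, so about 10 mm above the collar's underside, which clears the tray rim. I regrip, which also presses the collar down again, then lift straight up.

>>> {"name": "carry_out", "arguments": {
  "series": "0 0 0 0 0 0 1;0 0 0 0 0 0 1;0 0 0 0 0 0 1;0 0 -0.02 0 0 0 1;0 0 0 0 0 0 1"
}}

```text
clock: 18.42
position: [0.5257, 0.0325, 0.0592]
tool_rot: [3.141, 0.002, 0.0]
wrist_force: [-0.6, -4.5, 6.1]
width: 0.0546
grasp_force: 42.8
```

>>> {"name": "carry_out", "arguments": {
  "series": "0 0 0.15 0 0 0 1;0 0 0.3 0 0 0 1;0 0 0.5 0 0 0 1;0 0 0.6 0 0 0 1;0 0 0.7 0 0 0 1;0 0 0.8 0 0 0 1;0 0 0.8 0 0 0 1;0 0 0 0 0 0 1"
}}

```text
clock: 19.42
position: [0.5266, 0.0328, 0.1375]
tool_rot: [-3.141, -0.002, -0.005]
wrist_force: [-0.2, -0.1, -1.6]
width: 0.0545
grasp_force: 44.3
```

```bash
python3 - <<'E'
from h import *
s=sense();p=snapshot("wrist");a=p["color"][180:480,120:520]
q=snapshot("side")["color"][230:350,250:390]; r=snapshot("scene")["color"][180:290,310:420]
f=lambda i,w,h:cv2.resize(i[...,::-1],(w,h),interpolation=cv2.INTER_CUBIC)
cv2.imwrite("pics/m5.png",np.vstack([np.hstack([f(a,400,300),f(q,400,300)]),np.hstack([f(r,400,300),np.zeros((300,400,3),np.uint8)])]))
print(s["position"],s["wrist_force"],s["width"])
E
```

```text
[0.5266462  0.03281012 0.13754346] [-0.18996229 -0.05461091 -1.62921869] 0.054540827910863544
```

View pics/m5.png

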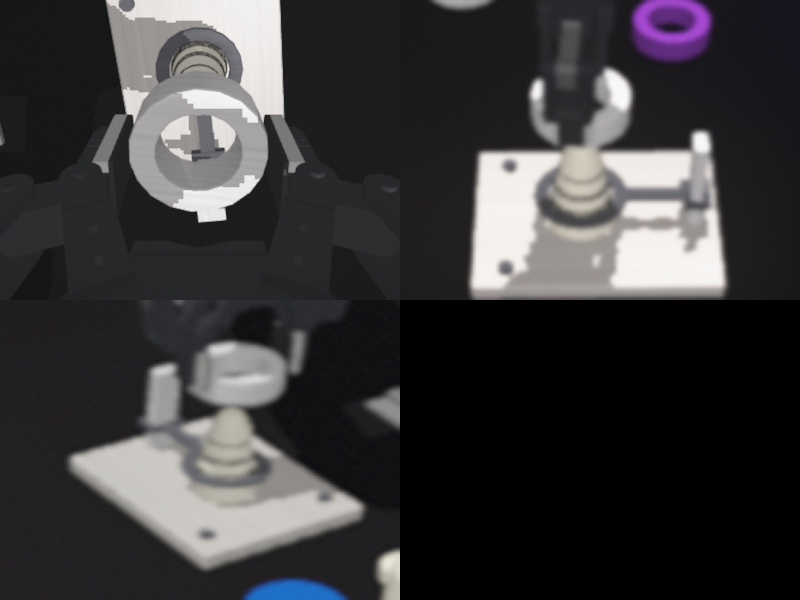

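The collar is off the cone and the follower ring stayed low, at crop (580,195) in the side view, below the third mark band. I carry the collar to bay 3.

>>> {"name": "carry_out", "arguments": {
  "series": "0 1 0 0 0 0.2 1;0 1 0 0 0 0.2 1;0 1 0 0 0 0.2 1;0.3 1 0 0 0 0 1;0.5 1 0 0 0 0 1;0.7 1 0 0 0 0 1;0.8 1 0 0 0 0 1;0.8 1 0 0 0 0 1"
}}

```text
clock: 20.58
position: [0.5887, 0.1943, 0.1358]
tool_rot: [-3.14, -0.101, -0.0]
wrist_force: [-0.2, 0.5, -1.2]
width: 0.0545
grasp_force: 44.3
```

>>> {"name": "carry_out", "arguments": {
  "series": "0.8 1 0 0 0 0 1;0.8 1 0 0 0 0 1;0.8 1 0 0 0 0 1;0.8 0.7 0 0 0 0 1;0 0 -1 0 0 0 1;0 0 -1 0 0 0 1;0 0 -1 0 0 0 1;0 0 0 0 0 0 1"
}}

```text
clock: 21.58
position: [0.6497, 0.2656, 0.073]
tool_rot: [3.138, 0.1, -0.007]
wrist_force: [0.1, 0.1, -0.3]
width: 0.0547
grasp_force: 44.2
```

```bash
python3 - <<'E'
from h import *
s=sense();p=snapshot("wrist");C=wristcam(s,p);save(p,"w6.png")
print(s["position"],s["tool_rot"],s["wrist_force"],s["width"])
for d in mark_of(p,"bay3"): print(np.round(d["centre"],4),d["score"])
th=3.5*np.pi/180;c=np.array([.652,.266]);R=np.array([[np.cos(th),-np.sin(th)],[np.sin(th),np.cos(th)]])
for a in ((-39,-40),(39,-40),(39,40),(-39,40)):
    X=np.r_[c+R@np.array(a)/1000,.010,1]; u=p["camera_matrix"]@(np.linalg.inv(C)@X)[:3]; print(a,(u[:2]/u[2]).round())
E
```

```text
[0.64967745 0.2656491  0.07299861] [ 3.13831373  0.10023224 -0.00698684] [ 0.07454203  0.13083458 -0.34082231] 0.054669440353938066
[0.6518 0.2702 0.0047] 0.95
[0.5687 0.2617 0.0045] 0.59
(-39, -40) [385. 324.]
(39, -40) [393. 195.]
(39, 40) [243. 194.]
(-39, 40) [250. 324.]
```

View pics/w6.png

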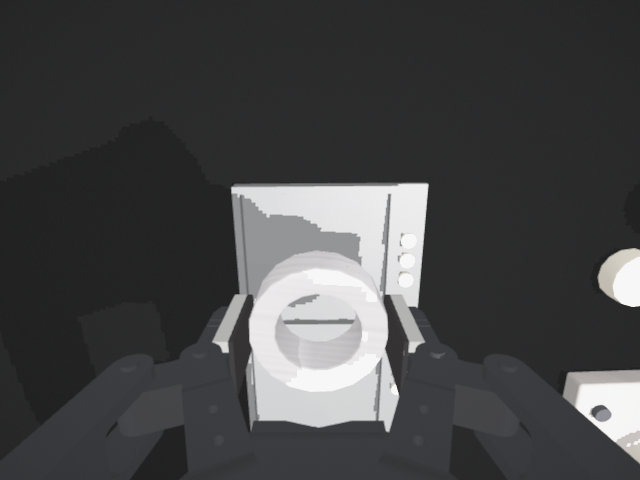

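Bay 3 lies under the hand: three pips at (407,260), its walls at columns 243 and 388, and the divider at row 322, matching my prediction. I set it down.

>>> {"name": "carry_out", "arguments": {
  "series": "0.1 0.05 -0.7 0 0 0 1;0 0 -0.7 0 0 0 1;0 0 -0.6 0 0 0 1;0 0 -0.2 0 0 0 1;0 0 -0.1 0 0 0 1;0 0 0 0 0 0 1"
}}

```text
clock: 22.42
position: [0.6538, 0.2678, 0.0301]
tool_rot: [-3.14, -0.101, -0.001]
wrist_force: [-0.0, -0.3, -1.0]
width: 0.0546
grasp_force: 44.3
```

>>> {"name": "carry_out", "arguments": {
  "series": "0 0 -0.07 0 0 0 1;0 0 -0.07 0 0 0 1"
}}

```text
clock: 22.68
position: [0.6538, 0.2678, 0.0274]
tool_rot: [-3.14, -0.101, -0.001]
wrist_force: [-0.6, -1.2, -1.1]
width: 0.0544
grasp_force: 44.3
```

>>> {"name": "carry_out", "arguments": {
  "series": "0 0 -0.07 0 0 0 1;0 0 -0.07 0 0 0 1"
}}

```text
clock: 22.92
position: [0.6536, 0.2677, 0.0242]
tool_rot: [-3.14, -0.101, -0.0]
wrist_force: [0.2, -0.4, -1.5]
width: 0.0547
grasp_force: 44.3
```

>>> {"name": "carry_out", "arguments": {
  "series": "0 0 -0.05 0 0 0 1;0 0 0 0 0 0 1"
}}

```text
clock: 23.18
position: [0.6536, 0.2677, 0.0232]
tool_rot: [3.14, 0.101, -0.0]
wrist_force: [0.5, -0.5, -1.1]
width: 0.0549
grasp_force: 44.3
```

>>> {"name": "carry_out", "arguments": {
  "series": "0 0 -0.05 0 0 0 1;0 0 0 0 0 0 1"
}}

```text
clock: 23.42
position: [0.6537, 0.2678, 0.0229]
tool_rot: [-3.14, -0.101, -0.0]
wrist_force: [-1.4, -1.3, 5.4]
width: 0.0543
grasp_force: 44.7
```

>>> {"name": "carry_out", "arguments": {
  "series": "0 0 -0.05 0 0 0 1;0 0 0 0 0 0 1"
}}

```text
clock: 23.68
position: [0.6537, 0.2678, 0.0228]
tool_rot: [-3.14, -0.101, -0.0]
wrist_force: [-4.6, -1.8, 12.9]
width: 0.0548
grasp_force: 45.5
```

Contact at TCP height 0.0229, as expected. I open and lift away.

>>> {"name": "carry_out", "arguments": {
  "series": "0 0 0.08 0 0 0 1;0 0 0 0 0 0 -1;0 0 0 0 0 0 -1;0 0 0 0 0 0 -1;0 0 0 0 0 0 -1;0 0 0 0 0 0 -1"
}}

```text
clock: 24.42
position: [0.6536, 0.2677, 0.0228]
tool_rot: [3.14, 0.101, -0.0]
wrist_force: [0.6, 0.2, -0.1]
width: 0.0852
grasp_force: 0.0
```

>>> {"name": "carry_out", "arguments": {
  "series": "0 0 0.3 0 0 0 -1;0 0 0.6 0 0 0 -1;0 0 1 0 0 0 -1;0 0 1 0 0 0 -1;0 0 1 0 0 0 -1;0 0 1 0 0 0 -1;0 0 1 0 0 0 -1;0 0 0 0 0 0 -1"
}}

```text
clock: 25.42
position: [0.6547, 0.2682, 0.1432]
tool_rot: [-3.139, -0.101, -0.005]
wrist_force: [0.2, 0.0, -0.3]
width: 0.0858
grasp_force: 0.0
```

```bash
python3 - <<'E'
from h import *
s=sense();p=snapshot("wrist");C=wristcam(s,p);print(s["position"],s["wrist_force"],s["width"])
for k in ("bay3","collar_c_mid"):
    for d in mark_of(p,k)[:2]: print(k,np.round(d["centre"],4),d["score"])
a=p["color"]; f=lambda i,w,h:cv2.resize(i[...,::-1],(w,h),interpolation=cv2.INTER_CUBIC)
q=snapshot("side")["color"][260:480,160:400]
cv2.imwrite("pics/e.png",np.hstack([f(a,400,300),f(q,400,300)]))
E
```

```text
[0.65472758 0.26822886 0.14319405] [ 0.22181759  0.00292302 -0.27472465] 0.08581448188089748
bay3 [0.57   0.2618 0.0039] 0.95
bay3 [0.6514 0.2719 0.006 ] 0.9
```

View pics/e.png

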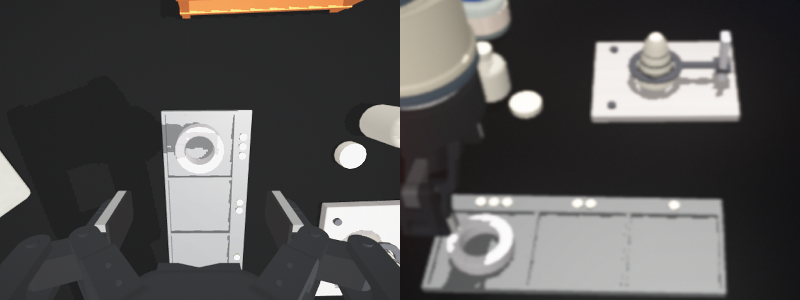

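The collar lies flat in the three-pip bay, centred at (200,148) in the left crop. The follower is still low on the cone, at (655,67) in the right crop. I hand the job in.

```bash
python3 -c "
from workcell import *
print(finish_job())"
```

```text
the job is handed in; nothing more can be done
None
```

The collar stopped at the third mark (34 mm bore) and now lies flat in the three-pip bay, with the follower left at mark 3. The job was handed in at about 25 s; no verdict was returned.

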